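Swap the sample trays at the scan plate and scan

TASK

Slide the tray holding the single box off the steel scan plate and wholly onto the cork mat, then slide the waiting tray with the two round pots wholly and squarely onto the steel plate in front of the scanner. Keep both trays flat on the bench all the way (slide them, do not lift them) and do not shift any of the bottles, the jar or the flask. When the pot tray is in place, squeeze the scanner's trigger right in for a moment and let it go.

Things in the scene. Friction and masses are not known exactly. Their poses are not given: they have to be found in the camera images.
- box_tray: Shallow open grey plastic tray, 104 (its x) by 160 mm (its y), walls 30 mm high and 8 mm thick, floor 8 mm thick, white label on both short ends, 0.45 kg. Origin: centre of underside. Carries one fixed rectangular white box with black lid, 46 x 78 mm, its top 38 mm above the bench, in the middle: 33 mm are free between box and each short wall. It starts on the steel plate.
- pot_tray: Shallow open grey plastic tray, 104 (its x) by 160 mm (its y), walls 30 mm high and 8 mm thick, floor 8 mm thick, white label on both short ends, 0.45 kg. Origin: centre of underside. Carries two fixed round white pots with black lids, 38 mm across, centres at y = -20 and 20 mm, tops 40 mm above the bench: 33 mm free between pots and each short wall. Starts waiting at the left or right.
- plate: Scan plate: brushed steel rectangle let in flush with the bench top (no edge to catch), 128 mm (x) by 184 mm (y), 12 mm larger all round than a tray. In front of the scanner's nose. Origin: its centre, at bench height.
- mat: Brown cork rectangle, flush with the bench top (no edge to catch), 128 mm (x) by 184 mm (y), 12 mm larger all round than a tray; on the side of the bench away from the waiting tray. Origin: its centre, at bench height.
- scanner: Grey pistol-grip scanner lying on its side in a fixed cradle beyond the plate. Barrel along its x, nose at x = -75 mm facing the plate, 66 mm wide, centred on y = -45 mm, 67 mm high. Grip: bar along y from -20 to 70 mm, x from 0 to 26 mm, heights 24 to 60 mm, end on a foot at y 57 to 71 mm. Origin: on the bench below the grip's front face.
- squeeze (a point): On the scanner, scanner frame (3, 22, 42) mm: where to centre a gripper coming from above, to squeeze the trigger against the grip by closing along scanner x. At that place grip and trigger together are 56 mm thick at rest and 39 mm when squeezed right in.
- trigger (a joint): Sprung steel trigger lever in front (-x side) of the grip, hinged on a vertical axis beside the barrel: 0 rad at rest, 0.33 rad squeezed right in against the grip. Springs back. 30 mm tall (heights 27 to 57 mm), 9 mm thick, 58 mm long; some 8 N on the pad when right in.
- trigger_pad (a point): Middle of the trigger's front face, 42 mm from its hinge; moves with it.
- jar: Bystander: white plastic jar with blue cap, 60 mm across, 85 mm high, standing. Origin: centre of its underside.
- amber_bottle: Bystander: amber glass bottle, 56 mm across, 110 mm high, standing. Origin: centre of its underside.
- flask: Bystander: conical glass flask, 60 mm across the foot, 100 mm high, standing. Origin: centre of its underside.
- white_bottle: Bystander: white plastic bottle with white cap, 56 mm across, 105 mm high, standing. Origin: centre of its underside.
There are look-alikes about, which are no part of the job. Leave any yellow look-alike of the box_tray alone.

How it is judged (in metres and radians):
On the way, in this order (a step that is already met when the one before it is completed fails the run):
1. the box tray lies wholly on the cork mat, let go (x of box_tray in the frame of mat between -0.015 and 0.015 m and y of box_tray in the frame of mat between -0.015 and 0.015 m and angle between the y axis of box_tray and the y axis of mat, either way round below 0.18 rad and linear speed of box_tray below 0.02 m/s and height (world z) of box_tray below 0.005 m and contact force between box_tray and the fingers below 0.3 N), for 0.2 s.
2. the pot tray lies wholly on the steel plate, let go (x of pot_tray in the frame of plate between -0.015 and 0.015 m and y of pot_tray in the frame of plate between -0.015 and 0.015 m and angle between the y axis of pot_tray and the y axis of plate, either way round below 0.18 rad and linear speed of pot_tray below 0.02 m/s and height (world z) of pot_tray below 0.005 m and contact force between pot_tray and the fingers below 0.3 N), for 0.2 s.
3. the trigger is squeezed in while the pot tray lies on the plate (all of step 2 and value of joint trigger above 0.24 rad), for 0.1 s.
At the end, for the whole second after the job is handed in: The box tray lies flat and at rest on the cork mat and the pot tray on the steel plate, each within 15 mm of the centre along both axes and within 0.18 rad of square (either way round), and the trigger is back out (below 0.05 rad) after having been squeezed past 0.24 rad (all of step 1 and all of step 2 and value of joint trigger below 0.05 rad); the robot touches nothing.
It fails at once if a tray is lifted off the bench (more than 12 mm) or tipped (more than 0.2 rad) (height (world z) of any of box_tray, pot_tray above 0.012 m or angle between any of box_tray, pot_tray's own z axis and vertical above 0.2 rad).
It fails at once if a bystander is shifted by more than 15 mm (distance of any of jar, amber_bottle, flask, white_bottle from where it was at the start of the episode above 0.015 m).
It also fails if it takes over 67 s, if anything falls off the work surface, if the arm or the gripper's body presses on something with over 40 N, if the wrist force passes 120 N, or if a joint passes its speed limit or range.

ROBOT

A 7-joint arm with a two-finger parallel gripper is mounted at the origin on the work surface. World frame = base frame: x ahead of the robot, y to its left, z up, the work surface at z = 0. Lengths are in mm, angles in rad, forces in N, time in s.
With the tool pointing down it reaches from about 425 to 925 mm from the base axis. Payload 6.8 kg.
Tool frame: the origin (TCP) lies on the centre line of the jaws, within the pads' length; the fingertips stand 17 mm ahead of it and the grasp point (between the pads) lies 2 mm behind it; y points along the fingers, z is the direction in which the jaws open and shut, and the axes are right-handed (so a half turn about y gives the same grasp; the last joint's range is limited). The gripper opens to 85 mm and grips with 20 to 120 N. Pads are 22 mm wide; open, the fingers measure 114 mm over their backs; the gripper's body (76 mm by 85 mm) begins 54 mm behind the grasp point. The pads swing forward as they close: fully open they stand 13 mm farther back than shut.
Start: joints at [1.08, 0.477, 0.022, 1.555, -0.011, 1.109, -0.083], TCP at [252.135, -626.159, 248.308] pointing down, gripper open.
Joint ranges: [-2.96, 2.96], [-0.34, 2.1], [-1.41, 1.46], [0.24, 2.44], [-1.37, 4.51], [0.17, 1.92], [-2.96, 2.96]. Speed limits (rad/s): [2.39, 2.39, 3.14, 3.14, 3.14, 3.14, 3.14].

INTERFACE

Orientations are given as a unit quaternion [x, y, z, w].
In Python, from bench import get_state, read_camera, close_job gives the robot as it stands.
- The arm moves only by the tool apply_moves, never from a script. Its argument "steps" is a list of rows, each a list of 7 numbers: the shift along the tool's x, y, z normalised to -1 to 1, where 1 is 300 mm, then the turn, a rotation vector about the tool's x, y, z normalised to -1 to 1, where 1 is 45 degrees, then the closure, from -1 (fully open) to 1 (shut). In form: [[x, y, z, ax, ay, az, claw], ...]. A call has 1 to 10 rows; each row is the pose to reach, as a shift and turn from the pose commanded when the call began, along the tool's axes at that moment; what a row does not reach only later rows make up. A row lasts 1/10 s, in which the tool goes at most 50 mm and 8.59 degrees, less where a joint would pass 70% of its speed; a pose out of reach is approached as far as the arm can. A call with a number of a shift or a turn outside -1 to 1 is refused whole. A call with a gripper value outside its range is refused whole. The fingers move at their own pace and stop on an object; the grip force is fixed at half the most. Time passes only in rows, so rows that repeat a pose let the fingers close. It gives the time, the measured TCP pose, the force and the opening at its end, in the units of the state.
- get_state(): the state, without advancing time (a new reading comes with each control period).
- read_camera(name): name is "scene" or "top" or "wrist"; returns a dict with "frame" (480x640x3 uint8, red, green, blue), "z_map" (480x640 float32, mm along the optical axis (not along the pixel's ray), 0 where there is no reading), "mtx" (3x3 intrinsics, pixels), "world_from_camera" (4x4, takes a point from camera to world coordinates). Camera axes: x right, y up, looking along -z (the intrinsics and any distortion apply to the point x, -y, -z); pixel columns grow to the right and rows downward; lengths in mm; the calibration is good to about 2 mm. A picture is of the moment at which its call begins.
- close_job(): hands the job in, once; it reports no verdict.
The state is a dict: "time": time; "q": joint angles; "dq": joint speeds; "effort": joint torques, N m; "tcp_pos": TCP position; "ee_rot": TCP orientation; "wrist_force": force on the tool from outside, world axes, zero at the start; "ft_torque": the same for the moment, N m; "width": opening from 0.0 (shut) to 1.0 (fully open).
Only numpy, scipy, OpenCV 4.12 (cv2) and the standard library are available. Lean on these libraries where they do the work, as an engineer would, in place of code of your own. Each camera call takes 0.05 s, during which the arm holds its last target. There are 200 camera calls.

## Working session

There is one attempt and no reset: what is moved stays moved. The work goes in short steps, Python scripts to look and compute and a tool call to move; the robot and the scene stay as the last step left them, time stands still between calls to the robot, and variables do not carry over. Pictures are saved under pics/ and viewed, about 8 in all and at most 12, crops included, and the job is handed in when it is done.

Besides the shell and the picture viewer there is one more tool, called after "Emit:" by a JSON object that holds its "op" and its "data", one argument or row to a line. apply_moves: Moves the arm, as the interface text tells. Scaled input: -1 to 1 covers 300 mm each way for a shift and 45 degrees each way for a turn. Its arguments: {"type":"object","properties":{"steps":{"type":"array","items":{"type":"array","items":{"type":"number"}}}},"required":["steps"]}

```bash
ls; mkdir -p pics
cat > h.py <<'E'
import numpy as np, cv2
from bench import get_state, read_camera, close_job
def pts(c):
    z=c["z_map"];K=c["mtx"];T=c["world_from_camera"]
    v,u=np.mgrid[:480,:640]
    P=np.stack([(u-K[0,2])/K[0,0]*z,-(v-K[1,2])/K[1,1]*z,-z,np.ones_like(z)],-1)@T.T
    return P[...,:3]
def plane(c,uv,h):
    K=c["mtx"];T=c["world_from_camera"];uv=np.atleast_2d(uv).astype(float)
    d=np.c_[(uv[:,0]-K[0,2])/K[0,0],-(uv[:,1]-K[1,2])/K[1,1],-np.ones(len(uv))]@T[:3,:3].T
    o=T[:3,3];return o+d*((h-o[2])/d[:,2])[:,None]
E
python3 - <<'E'
from h import *
import pickle
s=get_state();print(s)
for n in("top","scene"):
    c=read_camera(n);pickle.dump(c,open(n+".pkl","wb"))
    cv2.imwrite(f"pics/{n}0.png",c["frame"][...,::-1]);print(n,c["mtx"],c["world_from_camera"].round(3).tolist(),c.keys())
E
```

```text
pics
{'time': 0.0, 'q': array([ 1.07991979,  0.47777501,  0.02236851,  1.5564655 , -0.01148384,
        1.10927921, -0.08306702]), 'dq': array([-0.00037191,  0.00152953, -0.0016744 , -0.00017232,  0.00024188,
       -0.00021298, -0.00076454]), 'effort': array([-7.13139470e-04, -5.96448326e+01,  1.60770692e+00, -2.81199718e+01,
        1.24880439e-02,  9.28998808e-03, -4.88301964e-06]), 'tcp_pos': array([ 251.86906575, -625.64407521,  247.33713371]), 'ee_rot': array([-0.13469594,  0.69480406, -0.69358211,  0.13434353]), 'wrist_force': array([-0.89565959, -0.70038008,  0.84384387]), 'ft_torque': array([ 0.02633871, -0.0052953 ,  0.0322853 ]), 'width': 1.005562984878057}
top [[454.10109822   0.         317.06377245]
 [  0.         454.10109822 237.84086383]
 [  0.           0.           1.        ]] [[-0.018, 0.983, -0.18, 305.079], [-1.0, -0.019, -0.004, 5.895], [-0.007, 0.18, 0.984, 1174.495], [0.0, 0.0, 0.0, 1.0]] dict_keys(['frame', 'z_map', 'mtx', 'world_from_camera'])
scene [[486.07899134   0.         323.88506895]
 [  0.         486.07899134 244.8601906 ]
 [  0.           0.           1.        ]] [[0.727, -0.546, 0.416, 1034.264], [0.686, 0.568, -0.454, -560.744], [0.011, 0.616, 0.788, 1026.485], [0.0, 0.0, 0.0, 1.0]] dict_keys(['frame', 'z_map', 'mtx', 'world_from_camera'])
```

View pics/top0.png

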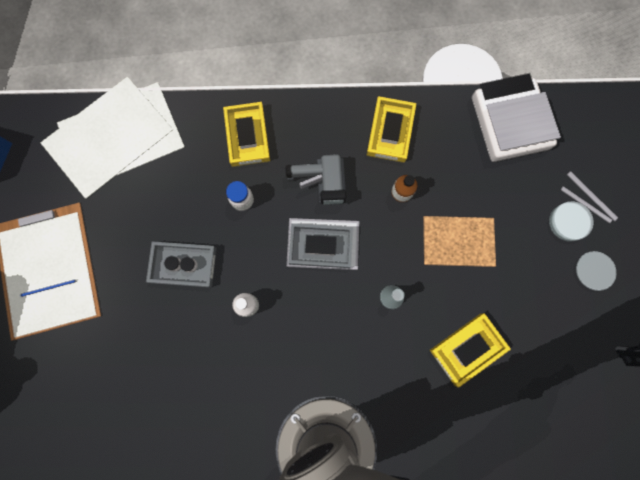

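View pics/scene0.png

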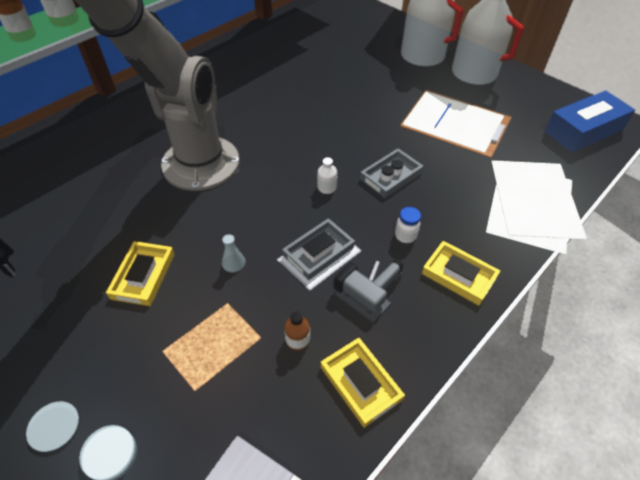

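The top view shows these, as (col,row):
- The grey tray with one box is on the steel plate at (322,243), and the grey pot tray is at (181,264).
- The cork mat is at (460,241) and the scanner at (330,180), with its trigger at (312,182).
- The bystanders are the jar (240,195), white bottle (246,304), amber bottle (405,188) and flask (393,296).
- The yellow trays at (247,133), (393,128) and (471,350) are look-alikes. The grey one on the steel is the box tray.

Next I measure these positions.

```bash
cat > m.py <<'E'
from h import *
import pickle
c=pickle.load(open("top.pkl","rb"));P=pts(c);f=c["frame"];hsv=cv2.cvtColor(f,cv2.COLOR_RGB2HSV)
def box(u0,u1,v0,v1):
    m=np.zeros((480,640),bool);m[v0:v1,u0:u1]=1;return m
def rect(m,h=None):
    n,l,st,_=cv2.connectedComponentsWithStats(m.astype(np.uint8));k=1+st[1:,4].argmax()
    uv=np.argwhere(l==k)[:,::-1]
    q=plane(c,uv,h) if h is not None else P[l==k]
    r=cv2.minAreaRect(q[:,:2].astype(np.float32));print(np.round(r[0],1),np.round(r[1],1),round(r[2],2),len(uv));return r
z=P[...,2]
print("mat");rect(box(410,510,200,280)&(hsv[...,1]>90)&(hsv[...,2]>90),0)
print("box rim");rect(box(280,368,210,278)&(z>22)&(z<34))
print("pot rim");rect(box(140,222,235,292)&(z>22)&(z<34))
print("plate");rect(box(275,372,208,278)&(z<12)&(hsv[...,2]>95)&(hsv[...,1]<60),0)
print("scanner barrel");rect(box(318,350,145,212)&(z>45))
print("grip");rect(box(285,320,145,192)&(z>40))
print("scanner z",z[150:206:4,284:350:4].round().astype(int))
for n,b in dict(jar=(222,258,175,215),white=(230,262,288,322),amber=(388,420,172,205),flask=(376,408,282,312)).items():
    m=box(*b)&(z>15);q=P[m];print(n,q[:,:2].min(0).round(),q[:,:2].max(0).round(),q[:,2].max().round())
big=cv2.resize(f[140:320,130:510],None,fx=2.1,fy=2.1,interpolation=cv2.INTER_CUBIC);cv2.imwrite("pics/crop.png",big[...,::-1])
E
python3 m.py
```

```text
mat
[ 505.9 -361. ] [186.2 130.7] 87.36 3493
box rim
[498.1   0.9] [160.3 105.2] 85.43 658
pot rim
[456.5 359.5] [162.6 104.5] 84.72 690
plate
[500.   -5.3] [133.   85.3] 85.43 894
scanner barrel
[516.8 -30.2] [ 71.1 423.6] 89.85 1052
grip
[507.3  46.6] [ 85.8 403.5] 89.39 478
scanner z [[ 2 -4 -3 -4  1  0  2 -3 -1 -5  4 -3 -4  2 -3  5 -4]
 [ 2  1 -2 -4 -4 -3 -1  0  0 -3 -1 -1 65 62  0 -3 -3]
 [-2 -6  4  2 -3 -2  0 -2 -2 -3 61 67 62 61 60 -1  0]
 [ 1  0 -2  2  1 -3  0  0  0  6 66 65 62 67 60  3 -1]
 [ 1 56 60 54 60 61 58 58 58 60 62 62 63 61 62 -3 -2]
 [ 1 61 60 61 58 60 59 61 53 58 59 60 64 64 64  1  1]
 [ 0 53 51 51 51 45 44 44 42 58 59 60 63 65 58  8  2]
 [ 1 22 23 -3 -3 -1 -4 57 59 48 60 63 62 64 63  7 -3]
 [-1  2  1 -4  3 55 55 45 -2  6 60 65 60 69 59  8  1]
 [ 1  0 -2 -5 -4 36 -2 -1 -3  9 59 59 63 68 65  7  2]
 [-1 -1 -3  3  0  2  0 -1  0 11 63 67 68 68 64 63 -2]
 [ 2 -2 -2  0 -1 -1  1 -3 -2 10 68 68 65 64 65 61  3]
 [-1 -2  0  3  0 -4  4 -1  0  9 63 68 68 65 67 61  1]
 [-3 -1 -2 -3  2  0 -4 -3 -2  3 46 43 36 33 33 25  0]]
jar [305.   6.] [654. 236.] 1174.0
white [305.   6.] [376. 217.] 1174.0
amber [ 305. -246.] [666.   6.] 1174.0
flask [ 305. -204.] [389.   6.] 1174.0
```

View pics/crop.png

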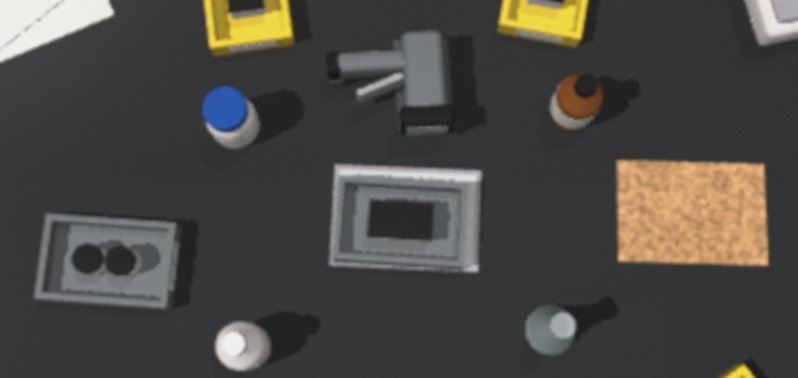

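```bash
sed -i 's/^z=P.*/z=np.where(c["z_map"]>0,P[...,2],-99);print(list(enumerate([])))/' m.py; sed -i '/^print("scanner z/d' m.py
sed -i 's/^print("plate").*/for t in(100,120,140,160):\n  print("plate",t);m=box(275,372,208,278)\&(z<8)\&(z>-20)\&(f.min(-1)>t)\&(hsv[...,1]<60);q=plane(c,np.argwhere(m)[:,::-1],0);r=cv2.minAreaRect(q[:,:2].astype(np.float32));print(np.round(r[0],1),np.round(r[1],1),r[2],m.sum());print(cv2.boxPoints(r).round())/' m.py
cat >> m.py <<'E'
g=P[box(285,320,158,178)&(z>49)];print("grip y,x",g.min(0),g.max(0), cv2.minAreaRect(g[:,:2].astype(np.float32)))
t=P[box(298,322,172,192)&(z>49)];print("trig",t.min(0),t.max(0))
E
python3 m.py
```

```text
[]
mat
[ 505.9 -361. ] [186.2 130.7] 87.36 3493
box rim
[498.1   0.9] [160.3 105.2] 85.43 658
pot rim
[456.5 359.5] [162.6 104.5] 84.72 690
plate 100
[506.2  -3.6] [184.8 130. ] 86.43438720703125 1344
[[ 436.  -92.]
 [ 565. -100.]
 [ 577.   85.]
 [ 447.   93.]]
plate 120
[506.   -4.1] [183.7 129.2] 86.43479919433594 834
[[ 436.  -92.]
 [ 565. -100.]
 [ 576.   84.]
 [ 447.   92.]]
plate 140
[506.7  -4.6] [182.4 126.1] 86.53302001953125 508
[[438. -92.]
 [564. -99.]
 [575.  83.]
 [449.  90.]]
plate 160
[506.   -4.1] [178.3 124. ] 86.48648071289062 306
[[439. -89.]
 [562. -97.]
 [573.  81.]
 [450.  89.]]
scanner barrel
[666.  -28.3] [124.8  65.9] 6.58 1049
grip
[677.9  43.9] [58.4 86.6] 1.94 475
jar [597. 177.] [654. 236.] 90.0
white [323. 162.] [376. 217.] 110.0
amber [ 612. -246.] [ 666. -190.] 113.0
flask [ 339. -204.] [ 389. -151.] 105.0
grip y,x [667.59097804   1.57813809  49.51391749] [708.55799628  87.3320534   65.72237059] ((686.1830444335938, 43.927513122558594), (40.02009201049805, 87.03340911865234), 3.155181884765625)
trig [627.87972527  -3.0895973   49.19217135] [684.51266816  56.40433101  68.66196942]
```

```bash
cat > go.py <<'E'
# go.py x y z yawdeg : yaw = world heading of tool z (mod 180); prints row numbers
import sys;from h import *
from scipy.spatial.transform import Rotation as Ro
s=get_state();x,y,z,yaw=map(float,sys.argv[1:5])
R=Ro.from_quat(s["ee_rot"]).as_matrix();p=s["tcp_pos"]
d=R.T@(np.array([x,y,z])-p)
print("t",round(s["time"],2),"p",p.round(1),"zhead",np.degrees(np.arctan2(R[1,2],R[0,2])).round(2),"ydir",R[:,1].round(3),"q",s["q"].round(2),"F",s["wrist_force"].round(1),"w",round(s["width"]*85,1))
for a in(yaw,yaw+180):
    a=np.radians(a);Z=np.array([np.cos(a),np.sin(a),0]);Y=np.array([0,0,-1.]);T=np.c_[np.cross(Y,Z),Y,Z]
    r=np.degrees(Ro.from_matrix(R.T@T).as_rotvec())
    print("shift",(d/300).round(4),"rot",(r/45).round(4))
E
python3 go.py 504 77 150 85.4
```

```text
t 0.1 p [ 251.9 -625.7  247.4] zhead -68.06 ydir [-0.001  0.001 -1.   ] q [ 1.08  0.48  0.02  1.56 -0.01  1.11 -0.08] F [ 0.1 -0.3 -0.1] w 84.9
shift [-1.6544  0.3276 -1.8582] rot [ 8.0000e-04 -3.4103e+00 -2.8000e-03]
shift [-1.6544  0.3276 -1.8582] rot [0.002  0.5897 0.0006]
```

Emit:
{"op": "apply_moves", "data": {
  "steps": [
    [-0.827, 0, -0.929, 0, 0.59, 0, 0.25],
    [-0.827, 0, -0.929, 0, 0.59, 0, 0.25],
    [-0.827, 0, -0.929, 0, 0.59, 0, 0.25],
    [-0.827, 0, -0.929, 0, 0.59, 0, 0.25],
    [-0.827, 0, -0.929, 0, 0.59, 0, 0.25],
    [-0.827, 0, -0.929, 0, 0.59, 0, 0.25],
    [-0.827, 0, -0.929, 0, 0.59, 0, 0.25],
    [-0.827, 0, -0.929, 0, 0.59, 0, 0.25],
    [-0.827, 0, -0.929, 0, 0.59, 0, 0.25],
    [-0.827, 0, -0.929, 0, 0.59, 0, 0.25]
  ]
}}

```text
time: 1.1
tcp_pos: [378.0, -275.0, 248.2]
ee_rot: [-0.028, -0.706, 0.707, 0.028]
wrist_force: [-0.1, -0.8, 0.9]
width: 0.376
```

```bash
python3 go.py 504 77 150 85.4
```

```text
t 1.1 p [ 378.  -275.   248.2] zhead -94.56 ydir [-0. -0. -1.] q [ 0.56  0.14 -0.07  2.03  0.01  0.97 -1.17] F [-0.1 -0.8  0.9] w 31.9
shift [-0.3253  0.327  -1.203 ] rot [ 6.0000e-04 -3.9992e+00  5.0000e-04]
shift [-0.3253  0.327  -1.203 ] rot [-0.0003  0.0008  0.0004]
```

Emit:
{"op": "apply_moves", "data": {
  "steps": [
    [-0.325, 0, -1.0, 0, 0, 0, 0.25],
    [-0.325, 0, -1.0, 0, 0, 0, 0.25],
    [-0.325, 0, -1.0, 0, 0, 0, 0.25],
    [-0.325, 0, -1.0, 0, 0, 0, 0.25],
    [-0.325, 0, -1.0, 0, 0, 0, 0.25],
    [-0.325, 0, -1.0, 0, 0, 0, 0.25],
    [-0.325, 0, -1.0, 0, 0, 0, 0.25],
    [-0.325, 0, -1.0, 0, 0, 0, 0.25]
  ]
}}

```text
time: 1.9
tcp_pos: [500.6, 17.6, 248.0]
ee_rot: [0.028, 0.707, -0.706, -0.028]
wrist_force: [-0.4, -0.2, -0.2]
width: 0.374
```

Emit:
{"op": "apply_moves", "data": {
  "steps": [
    [0, 0.32, -0.202, 0, 0, 0, 0.25],
    [0, 0.32, -0.202, 0, 0, 0, 0.25],
    [0, 0.32, -0.202, 0, 0, 0, 0.25],
    [0, 0.32, -0.202, 0, 0, 0, 0.25],
    [0, 0.32, -0.202, 0, 0, 0, 0.25]
  ]
}}

```text
time: 2.4
tcp_pos: [505.3, 74.4, 153.2]
ee_rot: [-0.03, -0.706, 0.707, 0.029]
wrist_force: [0.6, -0.1, 0.2]
width: 0.377
```

```bash
python3 go.py 504 77 30 85.4
python3 - <<'E'
from h import *
c=read_camera("wrist");P=pts(c);z=np.where(c["z_map"]>0,P[...,2],-99)
cv2.imwrite("pics/w1.png",c["frame"][...,::-1])
m=(z>22)&(z<35)&(abs(P[...,0]-500)<90)&(P[...,1]<110)&(P[...,1]>-110);q=P[m];print(len(q),q.min(0),q.max(0),cv2.minAreaRect(q[:,:2].astype(np.float32)))
w=q[q[:,1]>60];print("wall",np.percentile(w[:,1],[2,10,50,90,98]),np.percentile(w[:,0],[1,99]))
E
```

```text
t 2.4 p [505.3  74.4 153.2] zhead -94.77 ydir [ 0.001 -0.001 -1.   ] q [ 0.01  0.35 -0.33  2.02  0.16  0.8  -2.07] F [ 0.6 -0.1  0.2] w 32.1
shift [ 0.0054  0.4107 -0.0088] rot [ 2.0000e-03  3.9962e+00 -1.9000e-03]
shift [ 0.0054  0.4107 -0.0088] rot [-0.0012 -0.0038 -0.0013]
8064 [437.66766825 -79.46123055  22.00323338] [554.78004859  88.51063789  34.999026  ] ((496.04473876953125, 4.424072265625), (161.91470336914062, 104.93701934814453), 85.21971893310547)
wall [61.17052245 65.79695834 78.65190815 84.43805001 86.91224933] [449.9781136  553.97153778]
```

View pics/w1.png

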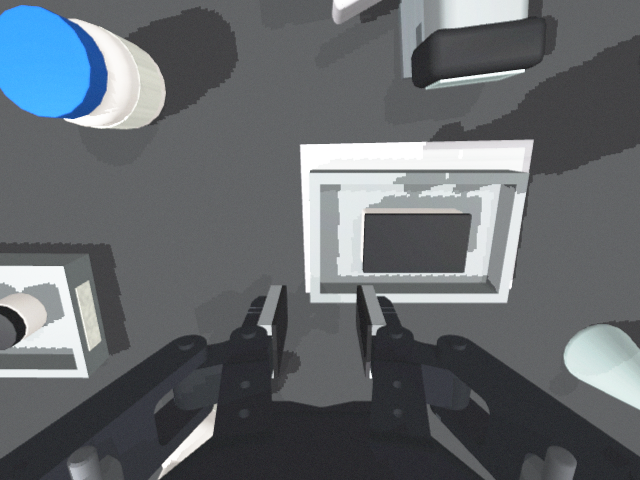

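The wrist view puts the box tray's centre at (496,4). The gripper is lined up with its +y short wall, at about y=78, so I go down in two stages.

Emit:
{"op": "apply_moves", "data": {
  "steps": [
    [0.006, 0.16, -0.012, 0, 0, 0, 0.25],
    [0.006, 0.3, -0.012, 0, 0, 0, 0.25],
    [0.006, 0.36, -0.012, 0, 0, 0, 0.25],
    [0.006, 0.4, -0.012, 0, 0, 0, 0.25],
    [0.006, 0.405, -0.012, 0, 0, 0, 0.25],
    [0.006, 0.405, -0.012, 0, 0, 0, 0.25]
  ]
}}

```text
time: 3.05
tcp_pos: [504.1, 79.9, 32.0]
ee_rot: [0.03, 0.707, -0.706, -0.028]
wrist_force: [-0.4, 0.4, 1.1]
width: 0.374
```

Emit:
{"op": "apply_moves", "data": {
  "steps": [
    [0, 0, 0, 0, 0, 0, 0.6],
    [0, 0, 0, 0, 0, 0, 0.8],
    [0, 0, 0, 0, 0, 0, 1],
    [0, 0, 0, 0, 0, 0, 1],
    [0, 0, 0, 0, 0, 0, 1]
  ]
}}

```text
time: 3.55
tcp_pos: [503.8, 79.9, 32.2]
ee_rot: [-0.029, -0.706, 0.707, 0.028]
wrist_force: [-1.0, -1.4, 8.4]
width: 0.074
```

```bash
python3 go.py 509.5 -285 31 87.4
```

```text
t 3.55 p [503.8  79.9  32.2] zhead -94.66 ydir [ 0.002 -0.    -1.   ] q [-0.06  0.54 -0.27  2.08  0.27  0.54 -2.18] F [-1.  -1.4  8.4] w 6.3
shift [-0.1176  0.0045  1.2109] rot [ 4.0000e-03  3.9543e+00 -6.0000e-04]
shift [-0.1176  0.0045  1.2109] rot [-0.0004 -0.0457 -0.0026]
```

Emit:
{"op": "apply_moves", "data": {
  "steps": [
    [-0.005, 0, 0.05, 0, 0, 0, 1],
    [-0.015, 0, 0.15, 0, -0.01, 0, 1],
    [-0.025, 0, 0.26, 0, -0.02, 0, 1],
    [-0.036, 0, 0.37, 0, -0.03, 0, 1],
    [-0.047, 0, 0.48, 0, -0.046, 0, 1],
    [-0.057, 0, 0.59, 0, -0.046, 0, 1],
    [-0.068, 0, 0.7, 0, -0.046, 0, 1],
    [-0.078, 0, 0.8, 0, -0.046, 0, 1],
    [-0.083, 0, 0.85, 0, -0.046, 0, 1],
    [-0.083, 0, 0.85, 0, -0.046, 0, 1]
  ]
}}

```text
time: 4.55
tcp_pos: [508.4, -179.1, 32.2]
ee_rot: [-0.018, -0.706, 0.708, 0.016]
wrist_force: [0.3, -5.8, 3.3]
width: 0.074
```

```bash
python3 go.py 509.5 -285 31 87.4
```

```text
t 4.55 p [ 508.4 -179.1   32.2] zhead -92.74 ydir [ 0.003 -0.002 -1.   ] q [ 0.45  0.58 -0.28  2.02  0.29  0.58 -1.65] F [ 0.3 -5.8  3.3] w 6.3
shift [-0.0205  0.0048  0.3523] rot [ 6.9000e-03  3.9969e+00 -3.8000e-03]
shift [-0.0205  0.0048  0.3523] rot [-0.0024 -0.0031 -0.0044]
```

Emit:
{"op": "apply_moves", "data": {
  "steps": [
    [-0.007, 0, 0.08, 0, 0, 0, 1],
    [-0.012, 0, 0.18, 0, 0, 0, 1],
    [-0.018, 0, 0.28, 0, 0, 0, 1],
    [-0.02, 0, 0.34, 0, 0, 0, 1],
    [-0.02, 0, 0.352, 0, 0, 0, 1],
    [-0.02, 0, 0.352, 0, 0, 0, 1],
    [-0.02, 0, 0.352, 0, 0, 0, 0.25],
    [-0.02, 0, 0.352, 0, 0, 0, 0.25],
    [-0.02, 0, 0.352, 0, 0, 0, 0.25],
    [-0.02, 0, 0.352, 0, 0, 0, 0.25]
  ]
}}

```text
time: 5.55
tcp_pos: [508.4, -281.4, 30.8]
ee_rot: [0.016, 0.707, -0.707, -0.016]
wrist_force: [-0.5, -0.1, 0.2]
width: 0.373
```

Emit:
{"op": "apply_moves", "data": {
  "steps": [
    [0, -0.12, 0, 0, 0, 0, 0.25],
    [0, -0.28, 0, 0, 0, 0, 0.25],
    [0, -0.42, 0, 0, 0, 0, 0.25],
    [0, -0.58, 0, 0, 0, 0, 0.25],
    [0, -0.65, 0, 0, 0, 0, 0.25],
    [0, -0.65, 0, 0, 0, 0, 0.25]
  ]
}}

```text
time: 6.15
tcp_pos: [510.5, -282.3, 229.9]
ee_rot: [-0.018, -0.706, 0.708, 0.013]
wrist_force: [0.2, -0.7, -0.1]
width: 0.377
```

```bash
python3 go.py 463.5 284 200 84.7
cat > chk.py <<'E'
from h import *
import pickle,sys
c=read_camera("top");P=pts(c);z=np.where(c["z_map"]>0,P[...,2],-99);f=c["frame"];hsv=cv2.cvtColor(f,cv2.COLOR_RGB2HSV)
cv2.imwrite(f"pics/{sys.argv[1]}.png",f[...,::-1])
def rect(m,h=None):
    q=plane(c,np.argwhere(m)[:,::-1],h) if h is not None else P[m]
    r=cv2.minAreaRect(q[:,:2].astype(np.float32));print(np.round(r[0],1),np.round(r[1],1),round(r[2],2),m.sum())
def reg(x0,x1,y0,y1): return (P[...,0]>x0)&(P[...,0]<x1)&(P[...,1]>y0)&(P[...,1]<y1)
print("box");rect(reg(420,590,-470,-250)&(z>22)&(z<34))
print("mat");rect(reg(420,590,-480,-240)&(z<8)&(hsv[...,1]>90)&(hsv[...,2]>90),0)
print("plate");rect(reg(420,600,-120,115)&(z<8)&(z>-20)&(f.min(-1)>110)&(hsv[...,1]<60),0)
print("plate region tray");m=reg(420,590,-110,110)&(z>22)&(z<34)
if m.sum()>50: rect(m)
for n,(x0,x1,y0,y1) in dict(jar=(580,670,160,250),white=(310,395,145,230),amber=(595,680,-260,-175),flask=(325,405,-220,-135)).items():
    q=P[reg(x0,x1,y0,y1)&(z>15)];print(n,q[:,:2].min(0).round(),q[:,:2].max(0).round()) if len(q) else 0
E
python3 chk.py t2
```

```text
t 6.15 p [ 510.5 -282.3  229.9] zhead -92.55 ydir [ 0.006 -0.003 -1.   ] q [ 0.69  0.37 -0.37  1.79  0.15  1.01 -1.35] F [ 0.2 -0.7 -0.1] w 32.1
shift [ 0.241   0.0921 -1.8791] rot [-0.0129 -3.9388  0.0058]
shift [ 0.241   0.0921 -1.8791] rot [-0.0038  0.0611 -0.0084]
box
[ 506.5 -352.2] [145.2 103.8] 87.37 425
mat
[ 505.9 -351.5] [167.3 129.5] 87.27 554
plate
[506.   -4.2] [185.9 129.5] 86.42 3424
plate region tray
jar [598. 177.] [654. 236.]
white [323. 162.] [376. 217.]
amber [ 612. -245.] [ 667. -190.]
flask [ 325. -220.] [ 405. -151.]
```

Emit:
{"op": "apply_moves", "data": {
  "steps": [
    [0.14, 0, -0.94, 0, 0.061, 0, 0.25],
    [0.14, 0, -0.94, 0, 0.061, 0, 0.25],
    [0.14, 0, -0.94, 0, 0.061, 0, 0.25],
    [0.14, 0, -0.94, 0, 0.061, 0, 0.25],
    [0.14, 0, -0.94, 0, 0.061, 0, 0.25],
    [0.14, 0, -0.94, 0, 0.061, 0, 0.25],
    [0.14, 0, -0.94, 0, 0.061, 0, 0.25]
  ]
}}

```text
time: 6.9
tcp_pos: [477.4, 7.6, 224.5]
ee_rot: [0.029, 0.707, -0.706, -0.03]
wrist_force: [0.5, -0.2, -0.6]
width: 0.372
```

```bash
python3 go.py 449.5 284 150 84.7
```

```text
t 6.9 p [477.4   7.6 224.5] zhead -94.78 ydir [-0.003  0.002 -1.   ] q [ 0.32  0.22 -0.52  2.01  0.13  0.94 -1.93] F [ 0.5 -0.2 -0.6] w 31.6
shift [ 0.1686  0.2504 -0.91  ] rot [ 5.4000e-03 -3.9884e+00 -3.4000e-03]
shift [ 0.1686  0.2504 -0.91  ] rot [0.0022 0.0116 0.0034]
```

Emit:
{"op": "apply_moves", "data": {
  "steps": [
    [0.169, 0, -0.91, 0, 0.012, 0, 0.25],
    [0.169, 0, -0.91, 0, 0.012, 0, 0.25],
    [0.169, 0, -0.91, 0, 0.012, 0, 0.25],
    [0.169, 0, -0.91, 0, 0.012, 0, 0.25],
    [0.169, 0, -0.91, 0, 0.012, 0, 0.25],
    [0.169, 0.1, -0.91, 0, 0.012, 0, 0.25],
    [0.169, 0.2, -0.91, 0, 0.012, 0, 0.25],
    [0.169, 0.25, -0.91, 0, 0.012, 0, 0.25],
    [0.169, 0.25, -0.91, 0, 0.012, 0, 0.25]
  ]
}}

```text
time: 7.8
tcp_pos: [452.5, 276.0, 147.7]
ee_rot: [-0.034, -0.705, 0.708, 0.038]
wrist_force: [0.1, 0.2, -0.1]
width: 0.377
```

```bash
python3 go.py 449.5 284 31 84.7
python3 - <<'E'
from h import *
c=read_camera("wrist");P=pts(c);z=np.where(c["z_map"]>0,P[...,2],-99)
cv2.imwrite("pics/w2.png",c["frame"][...,::-1])
m=(z>22)&(z<35)&(abs(P[...,0]-456)<75)&(P[...,1]<460)&(P[...,1]>250);q=P[m];print(len(q),q.min(0),q.max(0),cv2.minAreaRect(q[:,:2].astype(np.float32)))
E
```

```text
t 7.8 p [452.5 276.  147.7] zhead -95.89 ydir [-0.005 -0.004 -1.   ] q [-0.18  0.43 -0.6   1.96  0.32  0.85 -2.63] F [ 0.1  0.2 -0.1] w 32.0
shift [ 0.0107  0.3888 -0.0273] rot [-0.0101  3.9869 -0.0088]
shift [ 0.0107  0.3888 -0.0273] rot [-0.0056 -0.0131  0.0064]
8671 [395.75001644 279.38403843  22.00840354] [513.36321712 447.50763003  34.9924999 ] ((454.2208251953125, 363.4164123535156), (161.64263916015625, 104.7251205444336), 84.83760070800781)
```

View pics/w2.png

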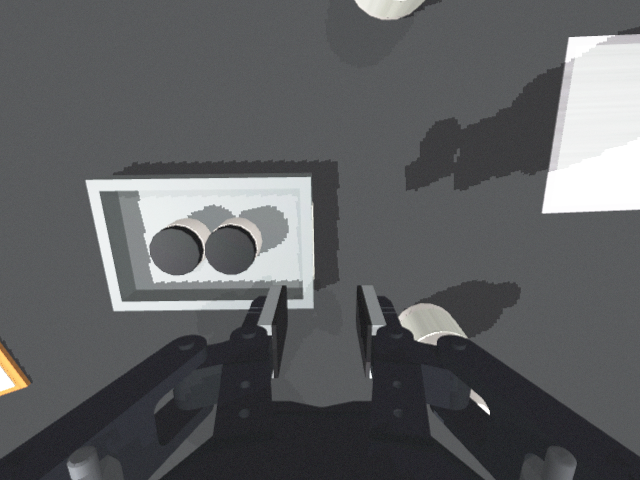

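View pics/t2.png

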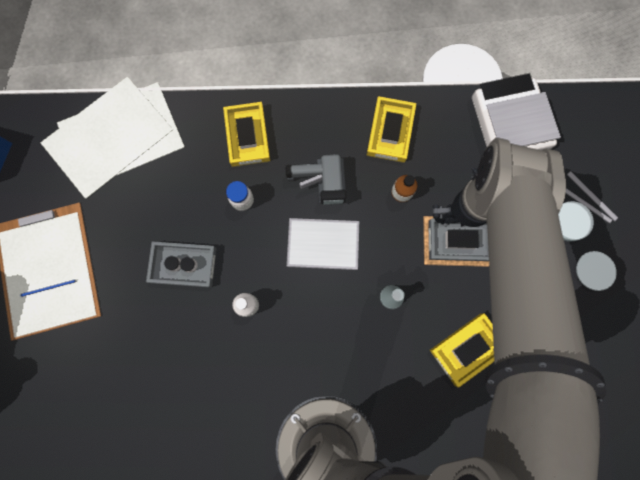

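The box tray lies inside the cork rectangle. The pot tray's -y wall is at about (448,286). I go down in two stages with a check between them.

Emit:
{"op": "apply_moves", "data": {
  "steps": [
    [0.018, 0.1, -0.03, 0, -0.013, 0, 0.25],
    [0.018, 0.24, -0.03, 0, -0.013, 0, 0.25],
    [0.018, 0.29, -0.03, 0, -0.013, 0, 0.25],
    [0.018, 0.29, -0.03, 0, -0.013, 0, 0.25]
  ]
}}

```text
time: 8.25
tcp_pos: [449.0, 286.5, 62.9]
ee_rot: [-0.032, -0.706, 0.707, 0.034]
wrist_force: [0.5, -0.7, 0.7]
width: 0.375
```

```bash
python3 go.py 448 286 31 84.8
```

```text
t 8.25 p [449.  286.5  62.9] zhead -95.32 ydir [-0.002 -0.002 -1.   ] q [-0.26  0.56 -0.54  2.    0.44  0.69 -2.74] F [ 0.5 -0.7  0.7] w 31.9
shift [0.0031 0.1064 0.0017] rot [-0.0041  3.9973 -0.0049]
shift [0.0031 0.1064 0.0017] rot [-0.0031 -0.0027  0.0026]
```

Emit:
{"op": "apply_moves", "data": {
  "steps": [
    [0.003, 0.06, 0.002, 0, 0, 0, 0.25],
    [0.003, 0.103, 0.002, 0, 0, 0, 0.25],
    [0.003, 0.103, 0.002, 0, 0, 0, 0.25],
    [0.003, 0.103, 0.002, 0, 0, 0, 0.6],
    [0.003, 0.103, 0.002, 0, 0, 0, 0.8],
    [0.003, 0.103, 0.002, 0, 0, 0, 1],
    [0.003, 0.103, 0.002, 0, 0, 0, 1],
    [0.003, 0.103, 0.002, 0, 0, 0, 1]
  ]
}}

```text
time: 9.05
tcp_pos: [448.9, 287.3, 34.1]
ee_rot: [-0.033, -0.706, 0.706, 0.032]
wrist_force: [-0.9, -1.6, 5.7]
width: 0.075
```

```bash
python3 go.py 501.3 -79.8 31 86.4
```

```text
t 9.05 p [448.9 287.3  34.1] zhead -95.27 ydir [ 0.001 -0.    -1.   ] q [-0.29  0.6  -0.5   2.02  0.48  0.64 -2.78] F [-0.9 -1.6  5.7] w 6.4
shift [-0.2861  0.0108  1.2025] rot [ 2.600e-03  3.963e+00 -5.000e-04]
shift [-0.2861  0.0108  1.2025] rot [-0.0003 -0.037  -0.0017]
```

Emit:
{"op": "apply_moves", "data": {
  "steps": [
    [-0.02, 0, 0.05, 0, -0.005, 0, 1],
    [-0.06, 0, 0.15, 0, -0.01, 0, 1],
    [-0.1, 0, 0.26, 0, -0.02, 0, 1],
    [-0.14, 0, 0.37, 0, -0.03, 0, 1],
    [-0.18, 0, 0.48, 0, -0.037, 0, 1],
    [-0.21, 0, 0.59, 0, -0.037, 0, 1],
    [-0.23, 0, 0.7, 0, -0.037, 0, 1],
    [-0.24, 0, 0.8, 0, -0.037, 0, 1],
    [-0.245, 0, 0.85, 0, -0.037, 0, 1],
    [-0.245, 0, 0.85, 0, -0.037, 0, 1]
  ]
}}

```text
time: 10.05
tcp_pos: [499.5, 23.9, 34.1]
ee_rot: [-0.024, -0.706, 0.707, 0.023]
wrist_force: [0.9, -5.9, 5.0]
width: 0.073
```

```bash
python3 go.py 501.3 -79.8 32 86.4
```

```text
t 10.05 p [499.5  23.9  34.1] zhead -93.8 ydir [ 0.002 -0.002 -1.   ] q [ 0.24  0.57 -0.51  2.09  0.49  0.59 -2.26] F [ 0.9 -5.9  5. ] w 6.2
shift [-0.0288  0.0076  0.3445] rot [ 4.7000e-03  3.9955e+00 -3.4000e-03]
shift [-0.0288  0.0076  0.3445] rot [-0.0021 -0.0045 -0.003 ]
```

Emit:
{"op": "apply_moves", "data": {
  "steps": [
    [-0.009, 0, 0.08, 0, 0, 0, 1],
    [-0.018, 0, 0.18, 0, 0, 0, 1],
    [-0.026, 0, 0.28, 0, 0, 0, 1],
    [-0.029, 0, 0.34, 0, 0, 0, 1],
    [-0.029, 0, 0.35, 0, 0, 0, 1],
    [-0.029, 0, 0.35, 0, 0, 0, 1],
    [-0.029, 0, 0.35, 0, 0, 0, 0.25],
    [-0.029, 0, 0.35, 0, 0, 0, 0.25],
    [-0.029, 0, 0.35, 0, 0, 0, 0.25],
    [-0.029, 0, 0.35, 0, 0, 0, 0.25]
  ]
}}

```text
time: 11.05
tcp_pos: [500.1, -78.1, 32.8]
ee_rot: [0.022, 0.707, -0.707, -0.022]
wrist_force: [0.2, -0.7, 0.6]
width: 0.372
```

Emit:
{"op": "apply_moves", "data": {
  "steps": [
    [0, -0.12, 0, 0, 0, 0, 0.25],
    [0, -0.28, 0, 0, 0, 0, 0.25],
    [0, -0.42, 0, 0, 0, 0, 0.25],
    [0, -0.58, 0, 0, 0, 0, 0.25],
    [0, -0.65, 0, 0, 0, 0, 0.25],
    [0, -0.65, 0, 0, 0, 0, 0.25]
  ]
}}

```text
time: 11.65
tcp_pos: [502.3, -78.3, 231.3]
ee_rot: [-0.024, -0.706, 0.707, 0.02]
wrist_force: [-0.4, 0.4, -0.1]
width: 0.374
```

```bash
python3 go.py 670 25 230 86.4; python3 chk.py t3
python3 - <<'E'
from h import *
for n in("wrist","scene"):
    c=read_camera(n);P=pts(c);z=np.where(c["z_map"]>0,P[...,2],-99);cv2.imwrite(f"pics/{n}3.png",c["frame"][...,::-1])
    m=(z>48)&(z<75)&(P[...,0]>590)&(P[...,0]<760)&(P[...,1]>-80)&(P[...,1]<110)
    b=P[m];print(n,len(b),b.min(0).round(),b.max(0).round())
    for y in range(-70,100,10):
        s=b[(abs(b[:,1]-y)<2)]
        if len(s)>3:
            x=np.sort(s[:,0]);g=np.where(np.diff(x)>6)[0];print(y,[(round(a[0]),round(a[-1])) for a in np.split(x,g+1)])
E
```

```text
t 11.65 p [502.3 -78.3 231.3] zhead -93.58 ydir [ 0.006 -0.002 -1.   ] q [ 0.61  0.29 -0.68  1.93  0.22  0.98 -1.81] F [-0.4  0.4 -0.1] w 31.8
shift [-0.5363  0.0074 -0.3787] rot [-1.2800e-02 -3.9996e+00  2.4000e-03]
shift [-0.5363  0.0074 -0.3787] rot [-0.0015  0.0004 -0.0081]
box
[ 506.5 -361.9] [162.4 105. ] 87.43 615
mat
[ 505.2 -366.2] [174.1 130.5] 87.81 386
plate
[506.1  -3.6] [184.6 129.4] 86.42 1246
plate region tray
[507.2  -6.7] [161.  105.2] 86.37 591
jar [599. 177.] [654. 236.]
white [323. 162.] [376. 217.]
flask [ 325. -149.] [ 404. -135.]
wrist 9886 [604. -63.  48.] [685.  90.  69.]
-60 [(608, 632)]
-50 [(606, 676)]
-40 [(605, 675)]
-30 [(605, 676)]
-20 [(604, 676)]
-10 [(604, 677)]
0 [(606, 630), (667, 681)]
10 [(663, 673), (680, 681)]
20 [(659, 669), (679, 681)]
30 [(655, 665), (678, 682)]
40 [(650, 661), (678, 683)]
50 [(647, 657), (678, 682)]
60 [(678, 683)]
70 [(677, 684)]
80 [(676, 683)]
90 [(678, 685)]
scene 1522 [607. -65.  48.] [730.  89.  72.]
-60 [(612, 634)]
-50 [(610, 728)]
-40 [(611, 729)]
-30 [(609, 659), (666, 730)]
-20 [(608, 729)]
-10 [(608, 668), (676, 728)]
0 [(612, 612), (622, 622), (628, 629), (669, 674), (683, 703)]
10 [(663, 672), (681, 707)]
20 [(660, 669), (685, 706)]
30 [(656, 663), (682, 705)]
40 [(652, 658), (682, 705)]
50 [(649, 657), (681, 705)]
60 [(683, 704)]
70 [(681, 705)]
80 [(679, 704)]
```

Checks against the plate and mat:
- **Box tray:** centre (506.5,-361.9), against the mat at (505.9,-361).
- **Pot tray:** centre (507.2,-6.7), against the plate at (506,-4).
- **Angles:** both trays are square to within 0.2°.
- **Scanner:** origin about (680.5,16.5), yaw about +3°, so the squeeze point is about (682.5,39).

Next I turn the gripper and open it.

Emit:
{"op": "apply_moves", "data": {
  "steps": [
    [0, 0, 0, 0, -1, 0, -1],
    [0, 0, 0, 0, -1, 0, -1],
    [0, 0, 0, 0, -1, 0, -1],
    [0, 0, 0, 0, -1, 0, -1],
    [0, 0, 0, 0, -1, 0, -1],
    [0, 0, 0, 0, -1, 0, -1],
    [0, 0, 0, 0, -1, 0, -1]
  ]
}}

```text
time: 12.5
tcp_pos: [499.3, -78.4, 226.1]
ee_rot: [-0.251, 0.662, -0.661, 0.249]
wrist_force: [-0.6, 0.0, 0.6]
width: 1.002
```

Emit:
{"op": "apply_moves", "data": {
  "steps": [
    [0, 0, 0, 0, -1, 0, -1],
    [0, 0, 0, 0, -1, 0, -1],
    [0, 0, 0, 0, -1, 0, -1],
    [0, 0, 0, 0, -1, 0, -1],
    [0, 0, 0, 0, -1, 0, -1],
    [0, 0, 0, 0, -1, 0, -1],
    [0, 0, 0, 0, -1, 0, -1]
  ]
}}

```text
time: 13.2
tcp_pos: [499.7, -78.4, 226.8]
ee_rot: [-0.484, 0.516, -0.515, 0.484]
wrist_force: [-0.2, -0.0, -0.1]
width: 1.002
```

```bash
python3 go.py 682.5 39 180 3
```

```text
t 13.2 p [499.7 -78.4 226.8] zhead -3.63 ydir [-0.002  0.001 -1.   ] q [ 0.85  0.38 -1.    1.93  0.37  1.03 -0.37] F [-0.2 -0.  -0.1] w 85.2
shift [-0.4292  0.1552  0.5835] rot [ 0.0024 -0.1474 -0.0012]
shift [-0.4292  0.1552  0.5835] rot [1.8000e-03 3.8526e+00 3.6000e-03]
```

Emit:
{"op": "apply_moves", "data": {
  "steps": [
    [-0.429, 0, 0.583, 0, -0.147, 0, -1],
    [-0.429, 0, 0.583, 0, -0.147, 0, -1],
    [-0.429, 0, 0.583, 0, -0.147, 0, -1],
    [-0.429, 0, 0.583, 0, -0.147, 0, -1],
    [-0.429, 0.155, 0.583, 0, -0.147, 0, -1],
    [-0.429, 0.155, 0.583, 0, -0.147, 0, -1],
    [-0.429, 0.155, 0.583, 0, -0.147, 0, -1],
    [-0.429, 0.155, 0.583, 0, -0.147, 0, -1]
  ]
}}

```text
time: 14.0
tcp_pos: [683.0, 38.6, 182.5]
ee_rot: [-0.513, 0.487, -0.487, 0.513]
wrist_force: [0.5, -0.5, 0.5]
width: 0.998
```

```bash
python3 go.py 682.5 39 40 3
python3 - <<'E'
from h import *
c=read_camera("wrist");cv2.imwrite("pics/w4.png",c["frame"][...,::-1])
P=pts(c);z=np.where(c["z_map"]>0,P[...,2],-99)
m=(z>48)&(z<66)&(P[...,0]>590)&(P[...,0]<760)&(P[...,1]>-80)&(P[...,1]<110);b=P[m]
for y in range(-60,100,10):
    s=b[(abs(b[:,1]-y)<2)]
    if len(s)>3:
        x=np.sort(s[:,0]);g=np.where(np.diff(x)>6)[0];print(y,[(round(a[0]),round(a[-1])) for a in np.split(x,g+1)])
E
```

```text
t 14.0 p [683.   38.6 182.5] zhead 2.96 ydir [ 0.001 -0.    -1.   ] q [ 0.42  0.71 -0.88  1.55  0.58  1.16 -0.53] F [ 0.5 -0.5  0.5] w 84.9
shift [-0.0016  0.4748 -0.0019] rot [-0.0012 -0.0009  0.0005]
shift [-0.0016  0.4748 -0.0019] rot [-8.0000e-04  3.9991e+00 -1.8000e-03]
-60 [(609, 632)]
-50 [(605, 700), (711, 711)]
-40 [(607, 611), (619, 619), (627, 728)]
-30 [(607, 728)]
-20 [(605, 729)]
-10 [(604, 728)]
0 [(606, 631), (660, 724)]
10 [(664, 706)]
20 [(660, 670), (680, 706)]
30 [(656, 666), (679, 705)]
40 [(652, 662), (679, 705)]
50 [(648, 658), (679, 704)]
60 [(679, 704)]
70 [(678, 703)]
80 [(677, 704)]
90 [(678, 702)]
```

View pics/w4.png

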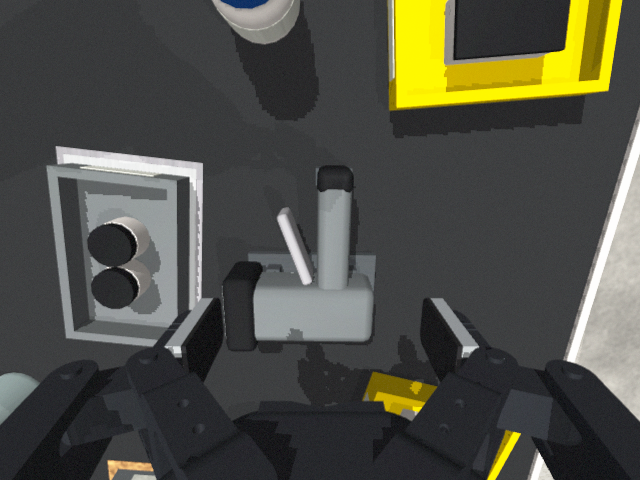

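The trigger (652 to 662) and grip (679 to 705) sit between the open pads. I go down to z 41 at x≈684.5, then squeeze.

Emit:
{"op": "apply_moves", "data": {
  "steps": [
    [0, 0.15, 0.005, 0, 0, 0, -1],
    [0, 0.29, 0.005, 0, 0, 0, -1],
    [0, 0.4, 0.005, 0, 0, 0, -1],
    [0, 0.47, 0.005, 0, 0, 0, -1],
    [0, 0.472, 0.005, 0, 0, 0, -1],
    [0, 0.472, 0.005, 0, 0, 0, -1]
  ]
}}

```text
time: 14.65
tcp_pos: [685.4, 39.1, 41.5]
ee_rot: [-0.512, 0.486, -0.487, 0.513]
wrist_force: [0.1, -0.9, 0.6]
width: 0.996
```

Emit:
{"op": "apply_moves", "data": {
  "steps": [
    [0, 0, 0, 0, 0, 0, -0.2],
    [0, 0, 0, 0, 0, 0, 0.05],
    [0, 0, 0, 0, 0, 0, 0.1],
    [0, 0, 0, 0, 0, 0, 0.1],
    [0, 0, 0, 0, 0, 0, 0.1],
    [0, 0, 0, 0, 0, 0, 0.1]
  ]
}}

```text
time: 15.25
tcp_pos: [686.1, 39.7, 41.6]
ee_rot: [-0.512, 0.486, -0.487, 0.514]
wrist_force: [1.5, 0.7, 7.5]
width: 0.458
```

```bash
python3 go.py 684.5 39 41 3
python3 - <<'E'
from h import *
c=read_camera("wrist");cv2.imwrite("pics/w5.png",c["frame"][...,::-1])
E
```

```text
t 15.25 p [686.1  39.7  41.6] zhead 3.0 ydir [ 0.003  0.001 -1.   ] q [ 0.36  0.87 -0.78  1.62  0.71  0.96 -0.62] F [1.5 0.7 7.5] w 38.9
shift [ 0.0019  0.002  -0.0053] rot [-0.0045 -0.0001 -0.0009]
shift [ 0.0019  0.002  -0.0053] rot [ 1.5000e-03  3.9999e+00 -7.1000e-03]
```

View pics/w5.png

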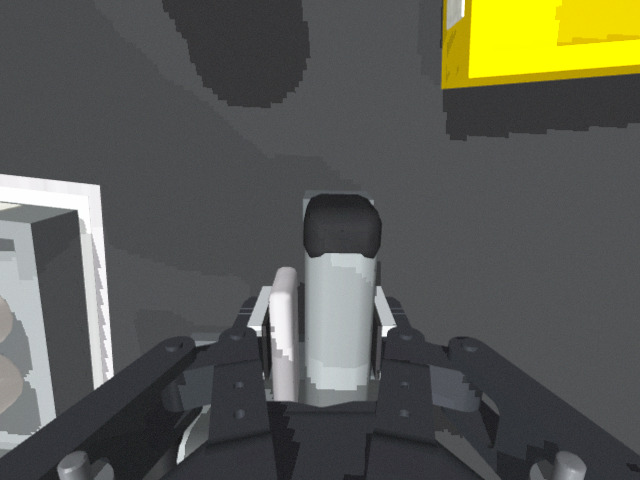

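The trigger now lies nearly parallel to the grip, at about 39 mm opening. I squeeze a little harder to be sure, then release and retreat upward.

Emit:
{"op": "apply_moves", "data": {
  "steps": [
    [0, 0, 0, 0, 0, 0, 0.2],
    [0, 0, 0, 0, 0, 0, 0.3],
    [0, 0, 0, 0, 0, 0, 0.3],
    [0, 0, 0, 0, 0, 0, 0.3]
  ]
}}

```text
time: 15.7
tcp_pos: [686.4, 39.8, 41.8]
ee_rot: [-0.511, 0.486, -0.488, 0.514]
wrist_force: [2.3, 0.6, 6.3]
width: 0.44
```

Emit:
{"op": "apply_moves", "data": {
  "steps": [
    [0, 0, 0, 0, 0, 0, -0.3],
    [0, 0, 0, 0, 0, 0, -1],
    [0, 0, 0, 0, 0, 0, -1],
    [0, 0, 0, 0, 0, 0, -1],
    [0, 0, 0, 0, 0, 0, -1],
    [0, 0, 0, 0, 0, 0, -1]
  ]
}}

```text
time: 16.3
tcp_pos: [684.7, 39.4, 40.0]
ee_rot: [-0.513, 0.487, -0.487, 0.513]
wrist_force: [-1.3, -0.2, 0.9]
width: 0.999
```

Emit:
{"op": "apply_moves", "data": {
  "steps": [
    [0, -0.12, 0, 0, 0, 0, -1],
    [0, -0.28, 0, 0, 0, 0, -1],
    [0, -0.42, 0, 0, 0, 0, -1],
    [0, -0.5, 0, 0, 0, 0, -1],
    [0, -0.5, 0, 0, 0, 0, -1],
    [0, -0.5, 0, 0, 0, 0, -1],
    [0, -0.5, 0, 0, 0, 0, -1]
  ]
}}

```text
time: 17.0
tcp_pos: [683.7, 38.7, 188.2]
ee_rot: [0.514, -0.487, 0.486, -0.512]
wrist_force: [-0.3, -1.2, -0.5]
width: 1.003
```

```bash
python3 go.py 684.5 39 190 3; python3 chk.py t6
python3 - <<'E'
from h import *
c=read_camera("wrist");cv2.imwrite("pics/w6.png",c["frame"][...,::-1])
P=pts(c);z=np.where(c["z_map"]>0,P[...,2],-99)
m=(z>48)&(z<66)&(P[...,0]>590)&(P[...,0]<760)&(P[...,1]>-80)&(P[...,1]<110);b=P[m]
for y in range(20,60,10):
    s=b[(abs(b[:,1]-y)<2)];x=np.sort(s[:,0]);g=np.where(np.diff(x)>6)[0];print(y,[(round(a[0]),round(a[-1])) for a in np.split(x,g+1)])
m=(z>22)&(z<35)&(abs(P[...,0]-506)<75)&(abs(P[...,1]+5)<100);q=P[m];print("pot wrist",cv2.minAreaRect(q[:,:2].astype(np.float32)))
E
```

```text
t 17.0 p [683.7  38.7 188.2] zhead 3.03 ydir [-0.002 -0.001 -1.   ] q [ 0.42  0.71 -0.88  1.54  0.58  1.17 -0.52] F [-0.3 -1.2 -0.5] w 85.3
shift [-0.001  -0.0059  0.0028] rot [0.0029 0.0008 0.0006]
shift [-0.001  -0.0059  0.0028] rot [ 1.0000e-03 -3.9992e+00 -4.5000e-03]
box
[ 535.3 -425.9] [35.  39.1] 84.48 86
mat
[ 565.2 -437.2] [36.9  5.4] 88.88 32
plate
[506.1  -3.9] [184.  129.4] 86.43 1376
plate region tray
[506.9  -6.6] [161.2 104.7] 86.31 689
jar [598. 177.] [654. 237.]
white [323. 162.] [376. 217.]
flask [ 325. -220.] [ 405. -135.]
20 [(660, 670), (680, 706)]
30 [(656, 667), (680, 705)]
40 [(651, 662), (679, 705)]
50 [(648, 658), (679, 704)]
pot wrist ((505.09228515625, -2.5901107788085938), (161.69859313964844, 105.98722076416016), 86.171630859375)
```

View pics/t6.png

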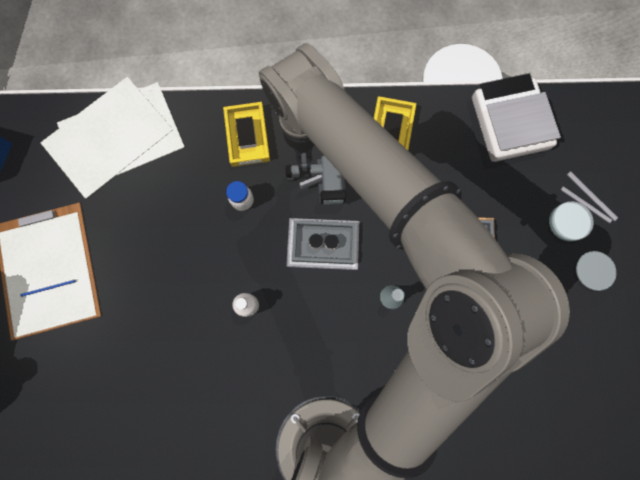

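The top view shows the pot tray square on the plate at (323,243). The trigger has sprung back to its starting position (651 to 662 at y=40). The arm hides the mat and the amber bottle here, so I check those with the scene camera.

Run:
```python
from h import *
import pickle
a=pickle.load(open("scene.pkl","rb"));b=read_camera("scene")
for n,c in(("before",a),("now",b)):
    P=pts(c);z=np.where(c["z_map"]>0,P[...,2],-99)
    for k,(x0,x1,y0,y1,z0,z1) in dict(amber=(595,685,-265,-170,15,120),flask=(325,405,-220,-135,15,110),box=(420,590,-480,-250,22,34)).items():
        m=(P[...,0]>x0)&(P[...,0]<x1)&(P[...,1]>y0)&(P[...,1]<y1)&(z>z0)&(z<z1);q=P[m][:,:2]
        if len(q)>20: print(n,k,len(q),q.mean(0).round(1),cv2.minAreaRect(q.astype(np.float32)) if k=="box" else "")
```

```text
before amber 748 [ 649.7 -225.2] 
before flask 495 [ 371.9 -181.5] 
now amber 753 [ 649.8 -225.2] 
now flask 496 [ 372.  -181.4] 
now box 1066 [ 508.7 -362.4] ((504.72796630859375, -359.7365417480469), (161.40174865722656, 107.92912292480469), 87.34793090820312)
```

```bash
python3 -c "
from bench import close_job;print(close_job())"
```

```text
the job is handed in; nothing more can be done
None
```

The job is done and handed in at about 17 s of the 67 s allowed; the hand-in returned no verdict. I gripped each tray by a short wall and slid it along the bench: the box tray onto the cork mat, then the pot tray onto the steel plate. Then I squeezed the trigger, released it and backed the gripper off clear above the scanner.

| Check | Result |
|---|---|
| Box tray on mat | within about 2 mm of centre, under 0.2° off square |
| Pot tray on plate | within about 3 mm of centre, under 0.3° off square |
| Trigger squeezed | opening read 37–39 mm, against 39 mm for right in; judged by the opening and picture, as the joint angle isn't readable |
| Trigger released | back at its starting position within 1 mm |
| Amber bottle, flask, jar, white bottle | not shifted, within about 1 mm |

The top and wrist cameras disagreed by 2–4 mm on tray positions. In the last top view the arm hid the mat and the amber bottle, so I checked the box tray, amber bottle and flask with the scene camera. No check failed.

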